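Switch on the test supply under its guard

ROBOT

A 6-joint arm with a two-finger parallel gripper is mounted at the origin on the work surface. World frame = base frame: x ahead of the robot, y to its left, z up, the work surface at z = 0. Lengths are in m, angles in rad, forces in N, time in s.
With the tool pointing down it reaches from about 0.425 to 0.95 m from the base axis. Payload 3.5 kg.
Tool frame: the origin (TCP) lies midway between the tips of the shut fingers; the grasp point (between the pads) lies 19 mm behind it; z points along the fingers, y is the line along which they close (so a half turn about z gives the same grasp; the last joint's range is limited). The gripper opens to 85 mm and grips with 20 to 120 N. Pads are 22 mm wide; open, the fingers measure 114 mm over their backs; the gripper's body (76 mm by 85 mm) begins 54 mm behind the grasp point. The pads swing forward as they close: fully open they stand 13 mm farther back than shut.
Start: joints at [1.133, 0.286, 1.577, -0, 1.279, -0.15], TCP at [0.192, 0.647, 0.199] pointing down, gripper open.
Joint ranges: [-2.77, 2.77], [-0.9, 2.22], [0.21, 2.48], [-1.53, 4.67], [0.24, 2.81], [-2.84, 2.84]. Speed limits (rad/s): [2.79, 2.79, 3.14, 3.14, 3.14, 3.14].

INTERFACE

Orientations are given as a unit quaternion [x, y, z, w].
In Python, from plant import ctrl, cams, order gives the robot as it stands.
- The arm moves only by the tool move_arm, never from a script. Its argument "plan" is one flat list of numbers, 7 for each row, row after row: the shift along the world's x, y, z in mm, then the turn, a rotation vector about the world's x, y, z in degrees, then the finger opening in mm, from 0 to 85.4. A call has 1 to 12 rows; each row shifts and turns the commanded pose from where the row before left it; what a row does not reach is not made up. A row lasts 1/10 s, in which the tool goes at most 50 mm and 8.59 degrees, less where a joint would pass 70% of its speed; a pose out of reach is approached as far as the arm can. A call is refused whole if a number of a shift passes 50 or a number of a turn 8.59, either way. A call with a gripper value outside its range is refused whole. The fingers move at their own pace and stop on an object; "newtons" is the grip in N (left out, the last holds). Time passes only in rows, so rows that do not move let the fingers close. It gives the time, the measured TCP pose, the force, the opening and the grip force at its end, in the units of the state.
- ctrl.get_state(): the state, without advancing time (a new reading comes with each control period).
- cams.read_camera(name): name is "scene" or "top" or "wrist"; returns a dict with "color" (400x640x3 uint8, red, green, blue), "fov_y" (degrees; the focal length in pixels is half the picture's height over the tangent of half this angle, whatever the lens; pixels are square), "cx", "cy" (the principal point, pixels), "origin" and "orientation" of the camera in the world; the wrist camera has in their place "T_tool_cam" (4x4, takes a point from camera to tool coordinates, whose origin is the TCP and whose axes are the flange's). Camera axes: x right, y up, looking along -z (the intrinsics and any distortion apply to the point x, -y, -z); pixel columns grow to the right and rows downward; lengths in m; the calibration is good to about 2 mm. The wrist camera is an equidistant fisheye: a pixel r from the principal point sees the ray r / f radians off the axis. A picture is of the moment at which its call begins: read the wrist's pose just before it. There is no depth.
- order.sign_off(): hands the job in; it is judged then, once.
The state is a dict: "time": time; "qpos": joint angles; "dq": joint speeds; "joint_efforts": joint torques, N m; "eef_pos": TCP position; "tcp_rot": TCP orientation; "contact_force": force on the tool from outside, world axes, zero at the start; "wrist_torque": the same for the moment, N m; "opening": opening from 0.0 (shut) to 1.0 (fully open); "finger_force": force on a finger pad.
Only numpy, scipy, OpenCV 4.12 (cv2) and the standard library are available. Lean on these libraries where they do the work, as an engineer would, in place of code of your own. Each camera call takes 0.05 s, during which the arm holds its last target. There are 200 camera calls.

TASK

Switch on the larger of the two grey switch boxes on the stockroom bench: swing its hinged guard fully up, flip the toggle under it all the way over to the side where the little lamp sits on the panel, then lower the guard until it is shut again and let go. Leave the guard of the smaller switch box closed.

Things in the scene. Friction and masses are not known exactly. Their poses are not given: they have to be found in the camera images.
- unit: Larger switch box, fixed: grey, 170 (x) x 180 (y) x 60 mm high. It stands left or right on the bench; the smaller one (120 x 100 mm, 98 mm high with its guard) is 300 mm or more to its side. Origin: centre of underside. x points to the guard's hinge (away from the robot, within 17 deg), y left along the hinge, z up. Lamp: 18 mm stud, white dome, on the panel at y = -72 mm (the right).
- guard (a joint): Larger box's guard, rad: 0 shut, 1.75 stop; starts 0 to 0.1. Cover 110 (x) x 100 (y) x 50 mm high, hinge line along y at unit x = 60, z = 61 mm; the edge near the robot swings up and away. Held by a black fin on its top, 30 (x) x 12 (y) x 36 mm high, y = 0, middle 88 mm before the hinge (shut: x = -28, z 111 to 147 mm). Takes about 3 N at the fin; stays at any angle.
- toggle (a joint): Steel toggle under that guard, rad: 0 off, leaning 0.45 rad to the unit's +y; 0.9 on, leaning 0.45 rad to -y (the lamp's side). Starts 0 to 0.08. Pivot at unit x = 0, y = 0, z = 62 mm, axis along x; lever 10 mm thick, 42 mm from pivot to the centre of its 14 mm ball tip. Takes about 1.5 N at the tip; stays where it is left.
- small_guard (a joint): Guard (60 x 50 x 30 mm, with a small fin) of the smaller switch box, rad: 0 shut, as it starts. Not to be opened.
Not all that is in view belongs to the job. What is shaped like the part that bears small_guard but pink or turquoise is not meant.

How it is judged:
By the outcome, as a careful person would: the job done as asked, in the order asked, and still so for the second after the job is handed in, with the robot touching nothing.
It also fails if it takes over 69 s, if anything falls off the work surface, if the arm or the gripper's body presses on something with over 40 N, if the wrist force passes 120 N, or if a joint passes its speed limit or range.

## Working session

There is one attempt and no reset: what is moved stays moved. The work goes in short steps, Python scripts to look and compute and a tool call to move; the robot and the scene stay as the last step left them, time stands still between calls to the robot, and variables do not carry over. Pictures are saved under pics/ and viewed, at most 10 in all, crops included, and the job is handed in when it is done.

Besides the shell and the picture viewer there is one more tool, called after "Call:" in YAML: its name, and indented under it one key for each argument. move_arm: Moves the arm, as the interface text tells. Its arguments: {"type":"object","properties":{"plan":{"type":"array","items":{"type":"number"}},"newtons":{"type":"number"}},"required":["plan"]}

```bash
mkdir -p pics; ls
python3 - <<'E'
from plant import ctrl,cams
import cv2,numpy as np
s=ctrl.get_state();print(s)
for n in("scene","top"):
    d=cams.read_camera(n);c=d.pop("color");print(n,d)
    cv2.imwrite(f"pics/{n}1.png",c[:,:,::-1])
E
```

```text
pics
{'time': 0.0, 'qpos': array([ 1.13302643e+00,  2.87216918e-01,  1.57817706e+00, -2.28305090e-05,
        1.27859096e+00, -1.49972379e-01]), 'dq': array([-0.00041897,  0.00066776, -0.00018911, -0.00086294, -0.00092382,
       -0.00026043]), 'joint_efforts': array([-1.71691969e-03, -4.05988312e+01, -2.92622817e+01, -2.77174995e-04,
        5.88488707e-03, -1.43672440e-05]), 'eef_pos': array([0.19123843, 0.64657928, 0.19771306]), 'tcp_rot': array([ 1.43399288e-01,  9.89664192e-01, -1.14802925e-03, -3.36015288e-04]), 'contact_force': array([-0.59113157, -0.41251337,  0.40573131]), 'wrist_torque': array([ 0.01025063,  0.07726237, -0.06197814]), 'finger_force': 0.0, 'opening': 0.9976115685869966}
scene {'fov_y': 44.37182604733353, 'cx': 321.9153765744235, 'cy': 202.15712143288155, 'origin': array([1.14116493, 0.12769208, 0.94365292]), 'orientation': array([0.19484028, 0.2346574 , 0.74282447, 0.59597397])}
top {'fov_y': 45.13289290857837, 'cx': 319.5738765146766, 'cy': 193.92117682136455, 'origin': array([ 0.34811961, -0.0275491 ,  1.0193054 ]), 'orientation': array([-0.06601931,  0.04481428,  0.71593424, -0.69359303])}
```

View pics/scene1.png

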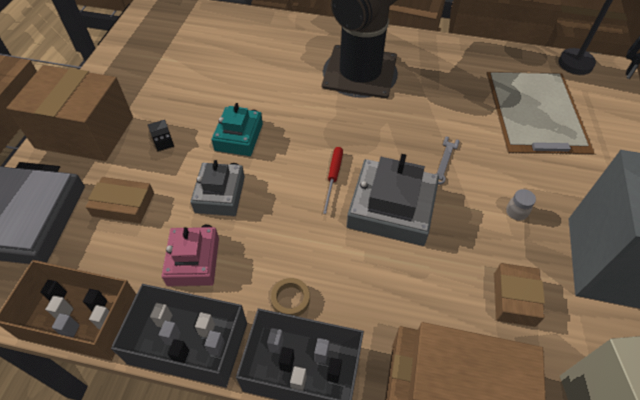

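View pics/top1.png

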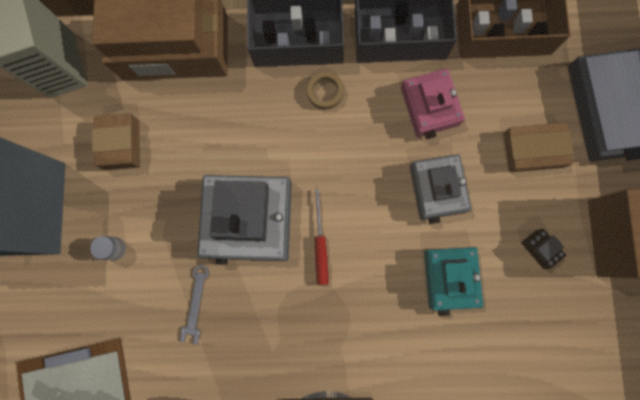

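The larger grey box is at top (245,217) / scene (395,195), with the white lamp on its right at top (278,217). The smaller grey box is at top (441,186). The pink (433,103) and turquoise (455,279) boxes are decoys. The larger box fits because of its size and lamp. I'll confirm it with an enlarged crop.

```bash
cat > h.py <<'E'
import numpy as np,cv2
from scipy.spatial.transform import Rotation as R
CAL=dict(scene=(44.37182604733353,321.9153765744235,202.15712143288155,[1.14116493,.12769208,.94365292],[.19484028,.2346574,.74282447,.59597397]),
 top=(45.13289290857837,319.5738765146766,193.92117682136455,[.34811961,-.0275491,1.0193054],[-.06601931,.04481428,.71593424,-.69359303]))
def ray(n,p):
    f,cx,cy,o,q=CAL[n];F=200/np.tan(np.radians(f/2))
    d=R.from_quat(q).apply([(p[0]-cx)/F,-(p[1]-cy)/F,-1]);return np.array(o),d/np.linalg.norm(d)
def onz(n,p,z):
    o,d=ray(n,p);return o+d*(z-o[2])/d[2]
def tri(p,q):
    o1,d1=ray("top",p);o2,d2=ray("scene",q)
    t=np.linalg.lstsq(np.c_[d1,-d2],o2-o1,rcond=None)[0];a=o1+t[0]*d1;b=o2+t[1]*d2
    return (a+b)/2,np.linalg.norm(a-b)
def proj(n,P):
    f,cx,cy,o,q=CAL[n];F=200/np.tan(np.radians(f/2));c=R.from_quat(q).inv().apply(np.array(P)-o)
    return cx+F*c[0]/-c[2],cy-F*c[1]/-c[2]
E
python3 - <<'E'
import cv2,numpy as np
t=cv2.imread("pics/top1.png")[165:270,190:300];s=cv2.imread("pics/scene1.png")[140:245,340:450]
f=lambda a:cv2.resize(a,None,fx=3.6,fy=3.6,interpolation=cv2.INTER_CUBIC)
cv2.imwrite("pics/crop1.png",np.hstack([f(t),f(s)]))
E
```

```text
(no output)
```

View pics/crop1.png

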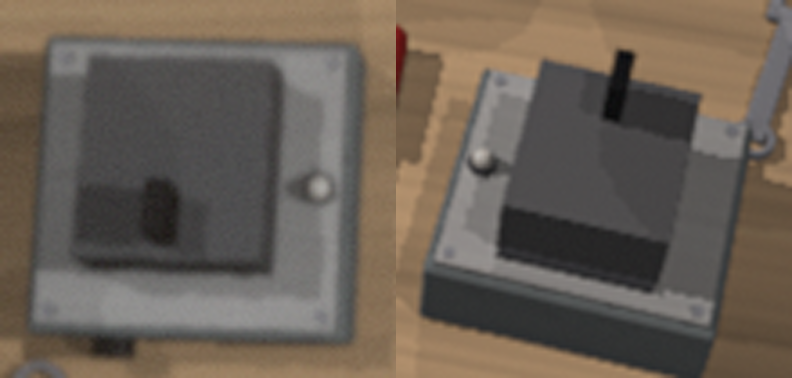

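The crop shows the larger grey box with its charcoal guard, black fin and white lamp dome at crop (318,187), on the unit's right. This is the box described.

Run:
```python
from h import *
np.set_printoptions(precision=4,suppress=True)
T=lambda x,y:(190+x/3.6-.36,165+y/3.6-.36); S=lambda x,y:(340+(x-396)/3.6-.36,140+y/3.6-.36)
top={k:onz("top",T(*p),.061) for k,p in dict(TL=(68,60),TR=(333,62),BR=(320,317),BL=(50,309)).items()}
sc={k:onz("scene",S(*p),.061) for k,p in dict(BR=(501,82),BL=(732,130),TL=(697,311),TR=(449,253)).items()}
for k in top: print(k,top[k],sc[k],tri(T(*dict(TL=(68,60),TR=(333,62),BR=(320,317),BL=(50,309))[k]),S(*dict(BR=(501,82),BL=(732,130),TL=(697,311),TR=(449,253))[k])))
for D in(top,sc):
    c=sum(D.values())/4; x=D["TL"]+D["TR"]-D["BL"]-D["BR"]; y=D["TL"]+D["BL"]-D["TR"]-D["BR"]
    print("c",c,"yaw x",np.degrees(np.arctan2(x[1],x[0])),"yaw y",np.degrees(np.arctan2(-y[0],y[1])),np.linalg.norm(x)/2,np.linalg.norm(y)/2)
print("lamp",tri(T(318,187),S(481,158)))
c=(sum(top.values())+sum(sc.values()))/8
print(c,[proj("scene",c+[0,0,.086])])
print("fin top", onz("scene",S(625,52),.147), onz("top",T(160,212),.13))
```

```text
TL [0.534  0.2249 0.061 ] [0.5375 0.2267 0.061 ] (array([0.5348, 0.2266, 0.0568]), np.float64(0.0011111420583662642))
TR [0.5276 0.0743 0.061 ] [0.5287 0.0752 0.061 ] (array([0.5278, 0.0748, 0.0596]), np.float64(0.0006593492285752475))
BR [0.385  0.0839 0.061 ] [0.3876 0.0844 0.061 ] (array([0.3851, 0.0843, 0.0581]), np.float64(2.7224392868669273e-05))
BL [0.394 0.234 0.061] [0.3944 0.2353 0.061 ] (array([0.3939, 0.2348, 0.0601]), np.float64(0.0012133114282276444))
c [0.4601 0.1543 0.061 ] yaw x -3.779355342033036 yaw y -2.931406131336714 0.14165249305705988 0.15050097323924805
c [0.462  0.1554 0.061 ] yaw x -3.606530218409901 yaw y -2.950174010597359 0.1423531957514035 0.1513583510599149
lamp (array([0.4565, 0.0828, 0.0665]), np.float64(0.0009218644142679103))
[0.4611 0.1548 0.061 ] [(np.float64(399.86443138378525), np.float64(167.79051336804267))]
fin top [0.4215 0.1573 0.147 ] [0.4389 0.1582 0.13  ]
```

Call:
move_arm:
  plan: [20,-40,3,0,0,1.1,85,20,-40,3,0,0,1.1,85,20,-40,3,0,0,1.1,85,20,-40,3,0,0,1.1,85,20,-40,3,0,0,1.1,85,20,-40,3,0,0,1.1,85,20,-40,3,0,0,1.1,85,20,-40,3,0,0,1.1,85,20,-40,3,0,0,1.1,85,20,-40,3,0,0,1.1,85,20,-40,3,0,0,1.1,85,22,-50,3,0,0,1.1,85]
  newtons: 25

```text
time: 1.3
eef_pos: [0.4318, 0.1601, 0.2347]
tcp_rot: [0.028, 1.0, 0.0, -0.0]
contact_force: [0.2, 0.1, 0.1]
opening: 0.999
finger_force: 0.0
```

Call:
move_arm:
  plan: [0,0,0,0,0,0,85,0,0,0,0,0,0,85,0,0,0,0,0,0,85]

```text
time: 1.6
eef_pos: [0.431, 0.1622, 0.2344]
tcp_rot: [0.028, 1.0, 0.0, -0.001]
contact_force: [-0.6, 0.6, -0.6]
opening: 0.989
finger_force: 0.0
```

Run:
```python
from plant import ctrl,cams
import cv2,numpy as np
s=ctrl.get_state();print(s["time"],s["eef_pos"],s["tcp_rot"],s["contact_force"])
d=cams.read_camera("wrist");c=d.pop("color");print(d)
cv2.imwrite("pics/w1.png",c[:,:,::-1])
np.savez("w1.npz",p=s["eef_pos"],q=s["tcp_rot"],T=d["T_tool_cam"],cx=d["cx"],cy=d["cy"],f=d["fov_y"])
```

```text
1.6 [0.43104232 0.16220983 0.2344009 ] [ 2.84031990e-02  9.99596401e-01  1.37953664e-04 -5.23522022e-04] [-0.63598007  0.55420844 -0.56202925]
{'fov_y': 65.70646984690485, 'cx': 322.94411175506104, 'cy': 203.85699264811618, 'T_tool_cam': array([[-3.02890731e-04,  9.55128501e-01,  2.96191585e-01,
         7.56134773e-02],
       [ 9.99998759e-01,  7.47186768e-04, -1.38683556e-03,
         6.77291334e-04],
       [-1.54591660e-03,  2.96190798e-01, -9.55127542e-01,
        -1.75778140e-01],
       [ 0.00000000e+00,  0.00000000e+00,  0.00000000e+00,
         1.00000000e+00]])}
```

View pics/w1.png

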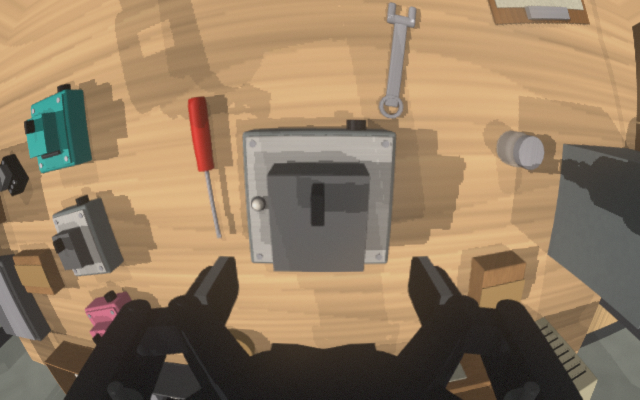

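The wrist view shows the fin at (318,205), nearly centred between the open fingers. The lamp is at (258,204) and the panel screws are at (253,143), (385,143), (259,256) and (378,256).

```bash
cat >> h.py <<'E'
def wz(f,px,z):
    d=np.load(f);F=200/np.tan(np.radians(d["f"]/2));v=np.array([px[0]-d["cx"],px[1]-d["cy"]]);r=np.linalg.norm(v);a=r/F
    c=np.array([v[0]/r*np.sin(a),-v[1]/r*np.sin(a),-np.cos(a)]);T=d["T"];Q=R.from_quat(d["q"])
    o=d["p"]+Q.apply(T[:3,3]);w=Q.apply(T[:3,:3]@c);return o+w*(z-o[2])/w[2]
E
python3 - <<'E'
from h import *
np.set_printoptions(precision=4,suppress=True)
im=cv2.imread("pics/w1.png");g=im.max(2)
m=(g[170:240,295:345]<32).astype(np.uint8);n,l,st,ce=cv2.connectedComponentsWithStats(m);i=1+st[1:,4].argmax();x,y,w,h,_=st[i];print(x+295,y+170,w,h)
x+=295;y+=170
for p in[(x+w/2,y+h),(x,y+h),(x+w,y+h)]:print("fin top far edge",wz("w1.npz",p,.147))
print("fin base near",wz("w1.npz",(x+w/2,y),.111))
P=[wz("w1.npz",p,.061) for p in[(253,143),(385,143),(259,256),(378,256)]];print(P,sum(P)/4)
print("lamp",wz("w1.npz",(258,204),.067))
E
```

```text
Traceback (most recent call last):
ValueError: attempt to get argmax of an empty sequence
```

Run:
```python
from h import *
np.set_printoptions(precision=4,suppress=True)
for p in[(318,226),(311.5,226),(324.5,226)]:print("fin top far edge",wz("w1.npz",p,.147))
print("fin base near",wz("w1.npz",(318,183),.147),wz("w1.npz",(318,183),.111))
P=[wz("w1.npz",p,.061) for p in[(253,143),(385,143),(259,256),(378,256)]];print(P,sum(P)/4)
print("lamp",wz("w1.npz",(258,204),.067))
```

```text
fin top far edge [0.4578 0.1572 0.147 ]
fin top far edge [0.4575 0.1513 0.147 ]
fin top far edge [0.4582 0.1632 0.147 ]
fin base near [0.4177 0.1597 0.147 ] [0.4262 0.1587 0.111 ]
[array([0.3861, 0.0858, 0.061 ]), array([0.395 , 0.2365, 0.061 ]), array([0.5284, 0.0761, 0.061 ]), array([0.5369, 0.2276, 0.061 ])] [0.4616 0.1565 0.061 ]
lamp [0.4575 0.0854 0.067 ]
```

Call:
move_arm:
  plan: [5,-2,0,0,0,0,60,5,-3,-20,0,0,0,50,0,0,-30,0,0,0,50,0,0,-30,0,0,0,50,0,0,-18,0,0,0,50,0,0,-10,0,0,0,50,0,0,0,0,0,0,50,0,0,0,0,0,0,50]

```text
time: 2.45
eef_pos: [0.4423, 0.157, 0.1277]
tcp_rot: [0.028, 1.0, 0.0, 0.001]
contact_force: [1.2, -0.4, 0.4]
opening: 0.585
finger_force: 0.0
```

Call:
move_arm:
  plan: [0,0,0,0,0,0,20,0,0,0,0,0,0,0,0,0,0,0,0,0,0,0,0,0,0,0,0,0,0,0,0,0,0,0,0,0,0,0,0,0,0,0,0,0,0,0,0,0,0]
  newtons: 25

```text
time: 3.15
eef_pos: [0.4416, 0.1565, 0.1268]
tcp_rot: [0.029, 1.0, -0.0, -0.0]
contact_force: [0.6, 0.2, 0.0]
opening: 0.002
finger_force: 0.0
```

Run:
```python
from plant import ctrl,cams
import cv2,numpy as np
s=ctrl.get_state()
d=cams.read_camera("wrist");w=d["color"];c=cams.read_camera("scene")["color"]
np.savez("w2.npz",p=s["eef_pos"],q=s["tcp_rot"],T=d["T_tool_cam"],cx=d["cx"],cy=d["cy"],f=d["fov_y"])
f=lambda a:cv2.resize(a[:,:,::-1],(390,390),interpolation=cv2.INTER_CUBIC)
cv2.imwrite("pics/m2.png",np.hstack([f(c[100:250,320:470]),f(w[90:390,170:470])]))
```

```text
(no output)
```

View pics/m2.png

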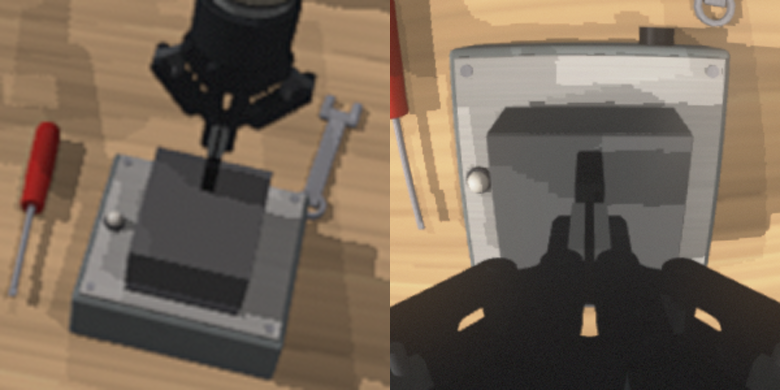

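Run:
```python
from h import *
np.set_printoptions(precision=4,suppress=True)
W=lambda x,y:(170+(x-390)/1.3,90+y/1.3); S=lambda x,y:(320+x/2.6,100+y/2.6)
print("scene fin base far",onz("scene",S(208,189),.111),onz("scene",S(208,189),.118))
for p in[(590,150),(590,203)]:
  for z in(.111,.12,.147,.155):print(p,z,wz("w2.npz",W(*p),z))
for nm,p in[("guard near-bottom L",(490,135)),("gtop nearL",(508,107)),("gtop nearR",(675,107)),("R bot",(692,138))]:
  print(nm,wz("w2.npz",W(*p),.111),wz("w2.npz",W(*p),.061))
print(ray("scene",S(208,189)))
```

```text
scene fin base far [0.4441 0.1581 0.111 ] [0.45   0.1578 0.118 ]
(590, 150) 0.111 [0.4266 0.1589 0.111 ]
(590, 150) 0.12 [0.4238 0.159  0.12  ]
(590, 150) 0.147 [0.4152 0.1594 0.147 ]
(590, 150) 0.155 [0.4127 0.1595 0.155 ]
(590, 203) 0.111 [0.4557 0.1572 0.111 ]
(590, 203) 0.12 [0.4515 0.1574 0.12  ]
(590, 203) 0.147 [0.4389 0.158  0.147 ]
(590, 203) 0.155 [0.4351 0.1582 0.155 ]
guard near-bottom L [0.4158 0.1091 0.111 ] [0.4287 0.0954 0.061 ]
gtop nearL [0.4022 0.12   0.111 ] [0.4116 0.1091 0.061 ]
gtop nearR [0.4069 0.2019 0.111 ] [0.4175 0.2125 0.061 ]
R bot [0.4233 0.2108 0.111 ] [0.4382 0.2236 0.061 ]
(array([1.1412, 0.1277, 0.9437]), array([-0.6417,  0.028 , -0.7665]))
```

Run:
```python
from plant import ctrl,cams
import cv2,numpy as np
from h import *
s=ctrl.get_state();print(s["eef_pos"],s["opening"])
d=cams.read_camera("wrist");w=d["color"][:,:,::-1].copy();c=cams.read_camera("scene")["color"][:,:,::-1].copy()
np.savez("w3.npz",p=s["eef_pos"],q=s["tcp_rot"],T=d["T_tool_cam"],cx=d["cx"],cy=d["cy"],f=d["fov_y"])
print("tcp scene",proj("scene",s["eef_pos"]))
T=np.linalg.inv(d["T_tool_cam"]);F=200/np.tan(np.radians(d["fov_y"]/2))
for n,p in dict(tcp=[0,0,0],nearpad=[.011,0,0],farpad=[-.011,0,0],up=[.011,0,-.04]).items():
    k=(T@[*p,1])[:3];a=np.arctan2(np.hypot(k[0],k[1]),-k[2]);u=np.array([k[0],-k[1]])/np.hypot(k[0],k[1])*a*F;print(n,u+[d["cx"],d["cy"]])
def f(a):
    a=np.clip(255*(a/255.)**.55,0,255).astype(np.uint8);return cv2.resize(a,(395,500),interpolation=cv2.INTER_CUBIC)
cv2.imwrite("pics/m3.png",np.hstack([f(c[115:195,370:433]),f(w[190:316,274:374])]))
```

```text
[0.44164704 0.15651234 0.12682288] 0.0008812673472171612
tcp scene (np.float64(400.4416560020686), np.float64(167.09419894360826))
tcp [321.44312794 236.54188164]
nearpad [321.4071008  219.82324028]
farpad [321.48041824 252.51919433]
up [321.1519153  248.28754207]
```

View pics/m3.png

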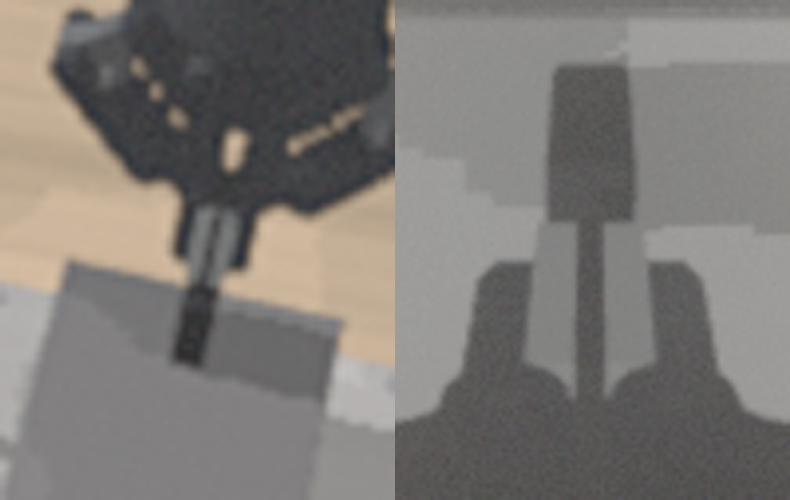

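Run:
```python
from h import *
np.set_printoptions(precision=4,suppress=True)
S=lambda x,y:(370+x*63/395,115+y*80/500);W=lambda x,y:(274+(x-395)*100/395,190+y*126/500)
for n,p in dict(tipL=(188,285),tipR=(215,285),finbaseL=(172,360),finbaseR=(200,365)).items():
  print(n,[(z,onz("scene",S(*p),z)) for z in(.111,.127,.147,.155,.165)])
for n,p in dict(tipL=(538,222),tipR=(645,222),fintopR=(634,218),fintopL=(547,218),finbaseL=(556,66),finbaseR=(628,66)).items():
  print(n,[(z,wz("w3.npz",W(*p),z)) for z in(.111,.127,.147,.155,.165)])
```

```text
tipL [(0.111, array([0.4097, 0.1538, 0.111 ])), (0.127, array([0.4237, 0.1533, 0.127 ])), (0.147, array([0.4413, 0.1527, 0.147 ])), (0.155, array([0.4483, 0.1524, 0.155 ])), (0.165, array([0.4571, 0.1521, 0.165 ]))]
tipR [(0.111, array([0.4075, 0.1631, 0.111 ])), (0.127, array([0.4216, 0.1625, 0.127 ])), (0.147, array([0.4393, 0.1616, 0.147 ])), (0.155, array([0.4463, 0.1613, 0.155 ])), (0.165, array([0.4551, 0.1608, 0.165 ]))]
finbaseL [(0.111, array([0.4451, 0.1526, 0.111 ])), (0.127, array([0.4585, 0.1521, 0.127 ])), (0.147, array([0.4752, 0.1515, 0.147 ])), (0.155, array([0.4819, 0.1512, 0.155 ])), (0.165, array([0.4902, 0.1509, 0.165 ]))]
finbaseR [(0.111, array([0.4452, 0.1624, 0.111 ])), (0.127, array([0.4585, 0.1617, 0.127 ])), (0.147, array([0.4752, 0.1609, 0.147 ])), (0.155, array([0.4819, 0.1605, 0.155 ])), (0.165, array([0.4903, 0.1601, 0.165 ]))]
tipL [(0.111, array([0.455, 0.148, 0.111])), (0.127, array([0.4476, 0.1491, 0.127 ])), (0.147, array([0.4383, 0.1505, 0.147 ])), (0.155, array([0.4346, 0.1511, 0.155 ])), (0.165, array([0.43  , 0.1518, 0.165 ]))]
tipR [(0.111, a
[... 378 characters left out ...]
(0.165, array([0.4301, 0.1637, 0.165 ]))]
fintopL [(0.111, array([0.4543, 0.1496, 0.111 ])), (0.127, array([0.447 , 0.1506, 0.127 ])), (0.147, array([0.4378, 0.1518, 0.147 ])), (0.155, array([0.4341, 0.1523, 0.155 ])), (0.165, array([0.4295, 0.153 , 0.165 ]))]
finbaseL [(0.111, array([0.4271, 0.153 , 0.111 ])), (0.127, array([0.422 , 0.1537, 0.127 ])), (0.147, array([0.4157, 0.1546, 0.147 ])), (0.155, array([0.4131, 0.1549, 0.155 ])), (0.165, array([0.4099, 0.1554, 0.165 ]))]
finbaseR [(0.111, array([0.4278, 0.1648, 0.111 ])), (0.127, array([0.4227, 0.1645, 0.127 ])), (0.147, array([0.4162, 0.1642, 0.147 ])), (0.155, array([0.4137, 0.1641, 0.155 ])), (0.165, array([0.4104, 0.1639, 0.165 ]))]
```

The wrist and scene pictures both show the shut fingers ending just above the fin top, at about (323,246) in the wrist view and (402,161) in the scene view. The grip missed because the fingers were too high, so I'll open, go lower while watching the force, and close again.

Call:
move_arm:
  plan: [0,0,0,0,0,0,45,0,0,0,0,0,0,45,0,0,0,0,0,0,45,0,0,0,0,0,0,45,0,0,-5,0,0,0,45,0,0,-5,0,0,0,45,0,0,-4,0,0,0,45,0,0,0,0,0,0,45,0,0,0,0,0,0,45]

```text
time: 4.25
eef_pos: [0.4415, 0.1565, 0.1126]
tcp_rot: [0.029, 1.0, -0.0, -0.0]
contact_force: [-0.0, -0.0, -1.0]
opening: 0.531
finger_force: 0.0
```

Call:
move_arm:
  plan: [0,0,0,0,0,0,0,0,0,0,0,0,0,0,0,0,0,0,0,0,0,0,0,0,0,0,0,0,0,0,0,0,0,0,0,0,0,0,0,0,0,0]

```text
time: 4.85
eef_pos: [0.4418, 0.1566, 0.1131]
tcp_rot: [0.029, 1.0, 0.0, 0.0]
contact_force: [-0.4, -0.4, 1.3]
opening: 0.126
finger_force: 29.0
```

Call:
move_arm:
  plan: [0,0,0,0,0,0,35,0,0,0,0,0,0,35,0,0,0,0,0,0,35,0,0,-5,0,0,0,35,0,0,-5,0,0,0,35,0,0,-4,0,0,0,35,0,0,0,0,0,0,35]

```text
time: 5.55
eef_pos: [0.4409, 0.1564, 0.0978]
tcp_rot: [0.029, 1.0, -0.0, -0.001]
contact_force: [-0.1, 1.1, -0.2]
opening: 0.408
finger_force: 0.0
```

Run:
```python
from plant import ctrl,cams
import cv2,numpy as np
s=ctrl.get_state();print(s["eef_pos"],s["contact_force"])
d=cams.read_camera("wrist");w=d["color"][:,:,::-1].copy();c=cams.read_camera("scene")["color"][:,:,::-1].copy()
def f(a):
    a=np.clip(255*(a/255.)**.55,0,255).astype(np.uint8);return cv2.resize(a,(395,500),interpolation=cv2.INTER_CUBIC)
cv2.imwrite("pics/m4.png",np.hstack([f(c[115:195,370:433]),f(w[190:316,274:374])]))
```

```text
[0.44088322 0.15644416 0.09775459] [-0.14366681  1.07501527 -0.20265829]
```

View pics/m4.png

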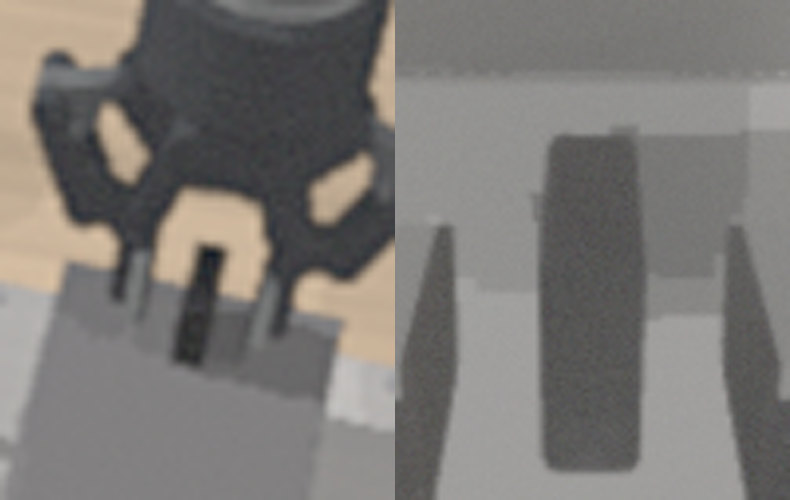

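Call:
move_arm:
  plan: [0,0,-5,0,0,0,35,0,0,0,0,0,0,0,0,0,0,0,0,0,0,0,0,0,0,0,0,0,0,0,0,0,0,0,0,0,0,0,0,0,0,0]
  newtons: 30

```text
time: 6.25
eef_pos: [0.4414, 0.1566, 0.0937]
tcp_rot: [0.029, 1.0, 0.0, -0.0]
contact_force: [-0.1, -0.1, -1.4]
opening: 0.128
finger_force: 35.3
```

```bash
cat > arc.py <<'E'
import numpy as np
def path(th0,th1,a0,a1,n,L=.050,G0=(-80,82),ref=.1):
    # rows of TCP shift (world mm) and tilt; L grip centre behind TCP
    yaw=np.radians(-3.3);out=[]
    def P(th,a):
        d=th-ref;g=np.array([G0[0]*np.cos(d)+G0[1]*np.sin(d),-G0[0]*np.sin(d)+G0[1]*np.cos(d)])
        return g+L*1000*np.array([-np.sin(a),-np.cos(a)])
    A=np.radians(np.linspace(a0,a1,n+1));T=np.linspace(th0,th1,n+1)
    Q=[P(t,a) for t,a in zip(T,A)]
    for i in range(n):
        s=Q[i+1]-Q[i];print(f"{s[0]*np.cos(yaw):.1f}, {s[0]*np.sin(yaw):.1f}, {s[1]:.1f}, turn y {np.degrees(A[i+1]-A[i]):.2f}  th {T[i+1]:.2f}")
    t=Q[-1]-Q[0];print("total",t)
E
python3 -c "
from arc import *
path(.1,1.78,0,30,18)"
```

```text
6.5, -0.4, 7.1, turn y 1.67  th 0.19
7.2, -0.4, 6.4, turn y 1.67  th 0.29
7.7, -0.4, 5.6, turn y 1.67  th 0.38
8.2, -0.5, 4.8, turn y 1.67  th 0.47
8.6, -0.5, 3.9, turn y 1.67  th 0.57
8.9, -0.5, 3.0, turn y 1.67  th 0.66
9.1, -0.5, 2.0, turn y 1.67  th 0.75
9.2, -0.5, 1.1, turn y 1.67  th 0.85
9.3, -0.5, 0.1, turn y 1.67  th 0.94
9.2, -0.5, -0.8, turn y 1.67  th 1.03
9.1, -0.5, -1.8, turn y 1.67  th 1.13
8.8, -0.5, -2.7, turn y 1.67  th 1.22
8.5, -0.5, -3.6, turn y 1.67  th 1.31
8.1, -0.5, -4.4, turn y 1.67  th 1.41
7.6, -0.4, -5.3, turn y 1.67  th 1.50
7.0, -0.4, -6.0, turn y 1.67  th 1.59
6.4, -0.4, -6.7, turn y 1.67  th 1.69
5.7, -0.3, -7.4, turn y 1.67  th 1.78
total [145.23048276  -4.7147277 ]
```

Call:
move_arm:
  plan: [6.5,-0.4,7.1,0.1,1.67,0,0,7.2,-0.4,6.4,0.1,1.67,0,0,7.7,-0.4,5.6,0.1,1.67,0,0,8.2,-0.5,4.8,0.1,1.67,0,0,8.6,-0.5,3.9,0.1,1.67,0,0,8.9,-0.5,3,0.1,1.67,0,0,0,0,0,0,0,0,0]

```text
time: 6.95
eef_pos: [0.4882, 0.1537, 0.124]
tcp_rot: [0.029, 0.996, 0.003, -0.09]
contact_force: [-2.6, 0.4, -1.4]
opening: 0.131
finger_force: 35.0
```

Forces are low and the grip is holding, so I'll continue.

Call:
move_arm:
  plan: [9.1,-0.5,2,0.1,1.67,0,0,9.2,-0.5,1.1,0.1,1.67,0,0,9.3,-0.5,0.1,0.1,1.67,0,0,9.2,-0.5,-0.8,0.1,1.67,0,0,9.1,-0.5,-1.8,0.1,1.67,0,0,8.8,-0.5,-2.7,0.1,1.67,0,0,0,0,0,0,0,0,0]

```text
time: 7.65
eef_pos: [0.5433, 0.1505, 0.1221]
tcp_rot: [0.028, 0.984, 0.005, -0.175]
contact_force: [-1.8, -1.5, 0.1]
opening: 0.133
finger_force: 36.5
```

Call:
move_arm:
  plan: [8.5,-0.5,-3.6,0.1,1.67,0,0,8.1,-0.5,-4.4,0.1,1.67,0,0,7.6,-0.4,-5.3,0.1,1.67,0,0,7,-0.4,-6,0.1,1.67,0,0,6.4,-0.4,-6.7,0.1,1.67,0,0,0,0,0,0,0,0,0]

```text
time: 8.25
eef_pos: [0.5815, 0.1482, 0.0964]
tcp_rot: [0.028, 0.969, 0.007, -0.245]
contact_force: [-0.8, -2.4, 1.4]
opening: 0.133
finger_force: 38.3
```

Call:
move_arm:
  plan: [5.7,-0.3,-7.4,0.1,1.67,0,0,0,0,0,0,0,0,0,0,0,0,0,0,0,0]

```text
time: 8.55
eef_pos: [0.5869, 0.1478, 0.0897]
tcp_rot: [0.028, 0.966, 0.007, -0.258]
contact_force: [-1.0, -3.1, 0.7]
opening: 0.135
finger_force: 38.8
```

Call:
move_arm:
  plan: [3,-0.2,-5,0,0,0,0,0,0,0,0,0,0,0]

```text
time: 8.75
eef_pos: [0.5905, 0.1477, 0.085]
tcp_rot: [0.028, 0.966, 0.008, -0.258]
contact_force: [0.3, -3.3, 4.3]
opening: 0.132
finger_force: 39.5
```

Call:
move_arm:
  plan: [2,-0.1,-5,0,0,0,0,0,0,0,0,0,0,0]

```text
time: 8.95
eef_pos: [0.592, 0.1476, 0.0827]
tcp_rot: [0.028, 0.965, 0.008, -0.26]
contact_force: [-4.2, -5.1, 12.7]
opening: 0.134
finger_force: 40.2
```

Call:
move_arm:
  plan: [1,-0.1,-4,0,0,0,0,0,0,0,0,0,0,0]

```text
time: 9.15
eef_pos: [0.5919, 0.1476, 0.0826]
tcp_rot: [0.027, 0.965, 0.007, -0.262]
contact_force: [-12.0, -4.7, 23.4]
opening: 0.134
finger_force: 41.0
```

Run:
```python
from plant import ctrl,cams
import cv2,numpy as np
s=ctrl.get_state();print(s["time"],s["eef_pos"],s["contact_force"])
w=cams.read_camera("wrist")["color"][:,:,::-1];c=cams.read_camera("scene")["color"][:,:,::-1]
def f(a):return cv2.resize(np.clip(255*(a/255.)**.6,0,255).astype(np.uint8),(395,395),interpolation=cv2.INTER_CUBIC)
cv2.imwrite("pics/m5.png",np.hstack([f(c[90:250,320:480]),f(w[80:400,160:480])]))
```

```text
9.15 [0.59187779 0.14756345 0.08260904] [-11.96807452  -4.74754197  23.41667766]
```

View pics/m5.png

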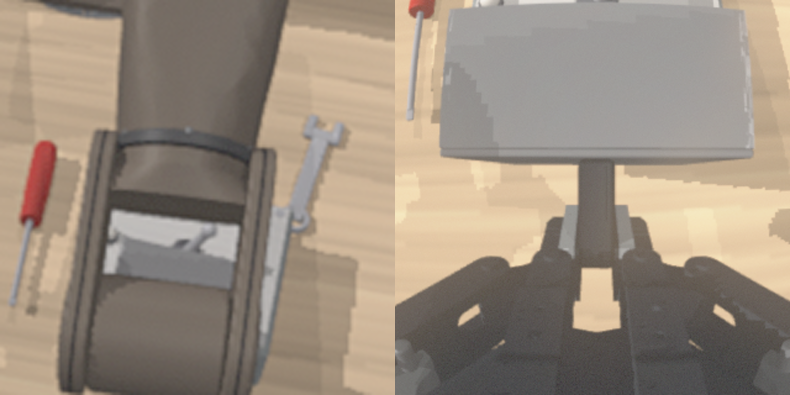

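Wrist crop: the guard stands up past vertical with the fin still gripped at about (597,210). The force rising to 23 N without motion shows it is at the stop. I'll relax, release and withdraw along the tool.

Call:
move_arm:
  plan: [-2,0.1,6,0,0,0,0,0,0,0,0,0,0,0,0,0,0,0,0,0,0]

```text
time: 9.55
eef_pos: [0.5921, 0.1476, 0.0827]
tcp_rot: [0.028, 0.966, 0.008, -0.258]
contact_force: [1.7, -4.1, 7.6]
opening: 0.137
finger_force: 40.1
```

Call:
move_arm:
  plan: [0,0,0,0,0,0,40,0,0,0,0,0,0,40,0,0,0,0,0,0,40,0,0,0,0,0,0,40,0,0,0,0,0,0,40]

```text
time: 10.05
eef_pos: [0.5906, 0.1483, 0.0806]
tcp_rot: [0.028, 0.965, 0.008, -0.26]
contact_force: [0.0, 0.7, 0.5]
opening: 0.468
finger_force: 0.0
```

Call:
move_arm:
  plan: [10,-0.6,17,0,0,0,40,10,-0.6,17,0,0,0,40,10,-0.6,17,0,0,0,40,10,-0.6,17,0,0,0,40,10,-0.6,17,0,0,0,40,0,0,20,0,0,0,40,0,0,0,0,0,0,40]

```text
time: 10.75
eef_pos: [0.6423, 0.1452, 0.1899]
tcp_rot: [0.028, 0.966, 0.008, -0.257]
contact_force: [-0.2, 0.7, 0.4]
opening: 0.47
finger_force: 0.0
```

Call:
move_arm:
  plan: [-23,8.6,2,-0.22,-3.75,0,0,-23,8.6,2,-0.22,-3.75,0,0,-23,8.6,2,-0.22,-3.75,0,0,-23,8.6,2,-0.22,-3.75,0,0,-23,8.6,0,-0.22,-3.75,0,0,-23,8.6,0,-0.22,-3.75,0,0,-23,8.6,0,-0.22,-3.75,0,0,-23,8.6,0,-0.22,-3.75,0,0,0,0,0,0,0,0,0,0,0,0,0,0,0,0]

```text
time: 11.75
eef_pos: [0.4557, 0.214, 0.1939]
tcp_rot: [0.028, 1.0, 0.0, -0.001]
contact_force: [-0.3, -0.3, -0.1]
opening: -0.0
finger_force: 0.0
```

Run:
```python
from plant import ctrl,cams
import cv2,numpy as np
s=ctrl.get_state();print(s["time"],s["eef_pos"],s["tcp_rot"])
d=cams.read_camera("wrist");w=d["color"][:,:,::-1];c=cams.read_camera("scene")["color"][:,:,::-1]
np.savez("w4.npz",p=s["eef_pos"],q=s["tcp_rot"],T=d["T_tool_cam"],cx=d["cx"],cy=d["cy"],f=d["fov_y"])
def f(a):return cv2.resize(np.clip(255*(a/255.)**.7,0,255).astype(np.uint8),(395,395),interpolation=cv2.INTER_CUBIC)
cv2.imwrite("pics/m6.png",np.hstack([f(c[90:250,320:480]),f(w[100:360,160:420])]))
```

```text
11.75 [0.45572361 0.21402794 0.1938611 ] [ 2.79884642e-02  9.99608029e-01  2.87616041e-04 -5.93311605e-04]
```

View pics/m6.png

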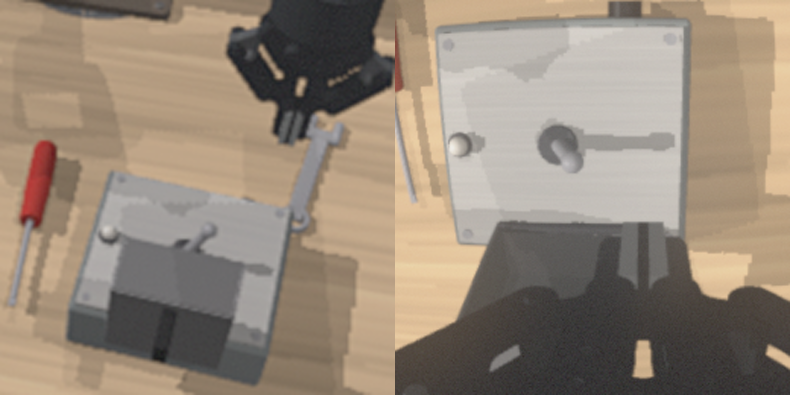

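Run:
```python
from h import *
np.set_printoptions(precision=4,suppress=True)
k=260/395;W=lambda x,y:(160+(x-395)*k,100+y*k);S=lambda x,y:(320+x*160/395,90+y*160/395)
print("ball",wz("w4.npz",W(571,159),.1),"base",wz("w4.npz",W(557,143),.063),"lamp",wz("w4.npz",W(459,145),.067))
print("ball scene",onz("scene",S(207,230),.1))
for z in(.19,.21,.22,.23,.24):print("tip",z,onz("scene",S(290,142),z),wz("w4.npz",W(643,222),z))
```

```text
ball [0.462  0.1714 0.1   ] base [0.4612 0.1564 0.063 ] lamp [0.4571 0.0859 0.067 ]
ball scene [0.4622 0.1703 0.1   ]
tip 0.19 [0.4268 0.2223 0.19  ] [0.4641 0.2147 0.19  ]
tip 0.21 [0.4458 0.2198 0.21  ] [0.4548 0.2151 0.21  ]
tip 0.22 [0.4553 0.2186 0.22  ] [0.4501 0.2154 0.22  ]
tip 0.23 [0.4647 0.2173 0.23  ] [0.4455 0.2156 0.23  ]
tip 0.24 [0.4742 0.216  0.24  ] [0.4408 0.2158 0.24  ]
```

Call:
move_arm:
  plan: [5,0,-25,0,0,0,0,0,0,-25,0,0,0,0,0,0,-25,0,0,0,0,0,0,-25,0,0,0,0,0,0,-15,0,0,0,0,0,0,-10,0,0,0,0,0,0,-6,0,0,0,0,0,0,-6,0,0,0,0,0,0,-6,0,0,0,0,0,0,0,0,0,0,0]

```text
time: 12.85
eef_pos: [0.4616, 0.2138, 0.0508]
tcp_rot: [0.029, 1.0, 0.0, -0.001]
contact_force: [0.3, -0.2, -0.4]
opening: -0.003
finger_force: 0.0
```

Call:
move_arm:
  plan: [-0.3,-5,0,0,0,0,0,-0.3,-5,0,0,0,0,0,-0.3,-5,0,0,0,0,0,-0.3,-5,0,0,0,0,0,-0.3,-5,0,0,0,0,0,-0.3,-5,0,0,0,0,0]

```text
time: 13.45
eef_pos: [0.4606, 0.1839, 0.0519]
tcp_rot: [0.029, 1.0, 0.001, 0.0]
contact_force: [0.4, 3.1, 2.3]
opening: -0.0
finger_force: 1.1
```

Call:
move_arm:
  plan: [-0.3,-4,0,0,0,0,0,-0.3,-4,0,0,0,0,0,-0.3,-4,0,0,0,0,0,-0.3,-4,0,0,0,0,0,0,0,0,0,0,0,0]

```text
time: 13.95
eef_pos: [0.4584, 0.1671, 0.0508]
tcp_rot: [0.029, 1.0, -0.0, -0.001]
contact_force: [-0.3, 0.3, 0.5]
opening: 0.001
finger_force: 0.0
```

Call:
move_arm:
  plan: [-0.3,-4,0,0,0,0,0,-0.3,-4,0,0,0,0,0,0,0,0,0,0,0,0]

```text
time: 14.25
eef_pos: [0.4577, 0.1593, 0.0508]
tcp_rot: [0.029, 1.0, 0.0, -0.001]
contact_force: [0.1, 0.6, -0.3]
opening: -0.002
finger_force: 0.1
```

Call:
move_arm:
  plan: [-0.2,-3,0,0,0,0,0,0,0,0,0,0,0,0]

```text
time: 14.45
eef_pos: [0.4578, 0.1588, 0.051]
tcp_rot: [0.03, 1.0, 0.003, -0.001]
contact_force: [0.6, 9.3, -2.0]
opening: -0.004
finger_force: 3.5
```

Call:
move_arm:
  plan: [-0.2,-3,0,0,0,0,0,0,0,0,0,0,0,0]

```text
time: 14.65
eef_pos: [0.4578, 0.1585, 0.0511]
tcp_rot: [0.031, 1.0, 0.006, 0.0]
contact_force: [1.4, 18.3, -4.0]
opening: -0.005
finger_force: 7.4
```

Run:
```python
from plant import ctrl,cams
import cv2,numpy as np
s=ctrl.get_state();print(s["eef_pos"],s["contact_force"])
```

```text
[0.45777189 0.15847447 0.05110672] [ 1.40131079 18.27406493 -4.01579477]
```

Call:
move_arm:
  plan: [0.4,10,0,0,0,0,0,0.4,10,0,0,0,0,0,0,10,10,0,0,0,0,0,10,20,0,0,0,0,0,10,25,0,0,0,0,0,5,25,0,0,0,0,0,0,25,0,0,0,0,0,0,25,0,0,0,0,0,0,20,0,0,0,0,0,0,0,0,0,0,0]

```text
time: 15.65
eef_pos: [0.4608, 0.2095, 0.2056]
tcp_rot: [0.028, 1.0, 0.001, 0.003]
contact_force: [1.0, 0.4, -0.9]
opening: 0.0
finger_force: 0.0
```

Run:
```python
from plant import ctrl,cams
import cv2,numpy as np
s=ctrl.get_state();print(s["time"],s["eef_pos"],s["tcp_rot"])
d=cams.read_camera("wrist");w=d["color"][:,:,::-1];c=cams.read_camera("scene")["color"][:,:,::-1]
np.savez("w5.npz",p=s["eef_pos"],q=s["tcp_rot"],T=d["T_tool_cam"],cx=d["cx"],cy=d["cy"],f=d["fov_y"])
def f(a):return cv2.resize(np.clip(255*(a/255.)**.7,0,255).astype(np.uint8),(395,395),interpolation=cv2.INTER_CUBIC)
cv2.imwrite("pics/m7.png",np.hstack([f(c[90:250,320:480]),f(w[100:360,160:420])]))
```

```text
15.65 [0.46080444 0.20949826 0.20563229] [0.02847931 0.99958825 0.0010373  0.00334532]
```

View pics/m7.png

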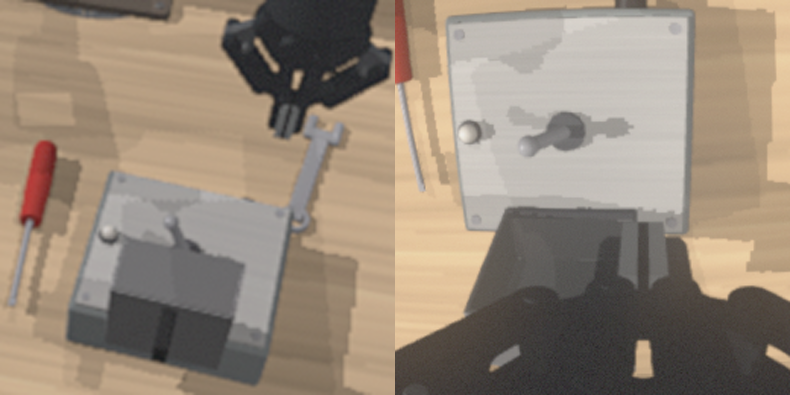

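The toggle now leans left toward the lamp, with its ball at (528,147) in the wrist crop and the lamp at (469,132). Next I'll return to the fin and close the guard.

Call:
move_arm:
  plan: [22.7,-8,0,0.22,3.75,0,40,22.7,-8,0,0.22,3.75,0,40,22.7,-8,0,0.22,3.75,0,40,22.7,-8,0,0.22,3.75,0,40,22.7,-8,0,0.22,3.75,0,40,22.7,-8,0,0.22,3.75,0,40,22.7,-8,0,0.22,3.75,0,40,22.7,-8,-12,0.22,3.75,0,40,0,0,0,0,0,0,40,0,0,0,0,0,0,40]

```text
time: 16.75
eef_pos: [0.6389, 0.1445, 0.1849]
tcp_rot: [0.028, 0.964, 0.008, -0.263]
contact_force: [1.0, -0.3, 0.3]
opening: 0.467
finger_force: 0.0
```

Run:
```python
from h import *
k=260/395;W=lambda x,y:(160+(x-395)*k,100+y*k);S=lambda x,y:(320+x*160/395,90+y*160/395)
print("ball",wz("w5.npz",W(528,147),.1),onz("scene",S(170,222),.1))
from arc import *
path(1.75,0,30,0,20)
```

```text
ball [0.46184578 0.13804559 0.1       ] [0.46055161 0.13716299 0.1       ]
-5.6, 0.3, 6.8, turn y -1.50  th 1.66
-6.2, 0.4, 6.2, turn y -1.50  th 1.57
-6.7, 0.4, 5.6, turn y -1.50  th 1.49
-7.2, 0.4, 4.9, turn y -1.50  th 1.40
-7.7, 0.4, 4.1, turn y -1.50  th 1.31
-8.0, 0.5, 3.4, turn y -1.50  th 1.23
-8.3, 0.5, 2.6, turn y -1.50  th 1.14
-8.5, 0.5, 1.8, turn y -1.50  th 1.05
-8.7, 0.5, 0.9, turn y -1.50  th 0.96
-8.7, 0.5, 0.1, turn y -1.50  th 0.88
-8.7, 0.5, -0.7, turn y -1.50  th 0.79
-8.6, 0.5, -1.6, turn y -1.50  th 0.70
-8.5, 0.5, -2.4, turn y -1.50  th 0.61
-8.3, 0.5, -3.2, turn y -1.50  th 0.53
-8.0, 0.5, -4.0, turn y -1.50  th 0.44
-7.6, 0.4, -4.8, turn y -1.50  th 0.35
-7.1, 0.4, -5.5, turn y -1.50  th 0.26
-6.6, 0.4, -6.2, turn y -1.50  th 0.18
-6.1, 0.3, -6.8, turn y -1.50  th 0.09
-5.5, 0.3, -7.4, turn y -1.50  th 0.00
total [-150.85927683   -6.35635098]
```

Call:
move_arm:
  plan: [-8,0.6,-17.5,0,0,0,40,-8,0.6,-17.5,0,0,0,40,-8,0.6,-17.5,0,0,0,40,-8,0.6,-17.5,0,0,0,40,-8,0.6,-17.5,0,0,0,40,-8,0.6,-17,0,0,0,40,0,0,0,0,0,0,40,0,0,0,0,0,0,40]

```text
time: 17.55
eef_pos: [0.5918, 0.149, 0.0862]
tcp_rot: [0.027, 0.965, 0.008, -0.259]
contact_force: [0.6, 0.5, 0.7]
opening: 0.471
finger_force: 0.0
```

Call:
move_arm:
  plan: [0,0,0,0,0,0,0,0,0,0,0,0,0,0,0,0,0,0,0,0,0,0,0,0,0,0,0,0,0,0,0,0,0,0,0,0,0,0,0,0,0,0]
  newtons: 30

```text
time: 18.15
eef_pos: [0.5933, 0.1475, 0.0866]
tcp_rot: [0.028, 0.966, 0.007, -0.259]
contact_force: [0.7, -2.9, 5.1]
opening: 0.136
finger_force: 34.5
```

Gripped. Now I'll follow the reverse arc.

Call:
move_arm:
  plan: [-5.6,0.3,6.8,-0.1,-1.5,0,0,-6.2,0.4,6.2,-0.1,-1.5,0,0,-6.7,0.4,5.6,-0.1,-1.5,0,0,-7.2,0.4,4.9,-0.1,-1.5,0,0,-7.7,0.4,4.1,-0.1,-1.5,0,0,-8,0.5,3.4,-0.1,-1.5,0,0,-8.3,0.5,2.6,-0.1,-1.5,0,0,0,0,0,0,0,0,0]

```text
time: 18.95
eef_pos: [0.5468, 0.1502, 0.1225]
tcp_rot: [0.029, 0.986, 0.004, -0.163]
contact_force: [5.2, -4.0, 8.3]
opening: 0.135
finger_force: 35.9
```

Call:
move_arm:
  plan: [-8.5,0.5,1.8,-0.1,-1.5,0,0,-8.7,0.5,0.9,-0.1,-1.5,0,0,-8.7,0.5,0.1,-0.1,-1.5,0,0,-8.7,0.5,-0.7,-0.1,-1.5,0,0,-8.6,0.5,-1.6,-0.1,-1.5,0,0,-8.5,0.5,-2.4,-0.1,-1.5,0,0,-8.3,0.5,-3.2,-0.1,-1.5,0,0,0,0,0,0,0,0,0]

```text
time: 19.75
eef_pos: [0.4867, 0.1538, 0.1207]
tcp_rot: [0.029, 0.997, 0.0, -0.073]
contact_force: [-3.9, -7.3, 24.0]
opening: 0.135
finger_force: 39.8
```

Call:
move_arm:
  plan: [-8,0.5,-4,-0.1,-1.5,0,0,-7.6,0.4,-4.8,-0.1,-1.5,0,0,-7.1,0.4,-5.5,-0.1,-1.5,0,0,-6.6,0.4,-6.2,-0.1,-1.5,0,0,0,0,0,0,0,0,0]

```text
time: 20.25
eef_pos: [0.4528, 0.1557, 0.0968]
tcp_rot: [0.029, 0.999, -0.002, -0.027]
contact_force: [-11.4, -6.4, 20.7]
opening: 0.135
finger_force: 41.4
```

The force points radially away from the hinge, because my path runs slightly inside the arc. I'll relax it outward and then finish closing.

Call:
move_arm:
  plan: [-3,0.2,4,0,0,0,0,-2,0.1,2,0,0,0,0,0,0,0,0,0,0,0]

```text
time: 20.55
eef_pos: [0.4524, 0.1558, 0.0964]
tcp_rot: [0.029, 0.999, -0.001, -0.02]
contact_force: [17.0, -4.0, -20.3]
opening: 0.135
finger_force: 35.7
```

Call:
move_arm:
  plan: [-5,0.3,-6,-0.1,-1.5,0,0,-4,0.3,-5,-0.1,-1.5,0,0,0,0,0,0,0,0,0]

```text
time: 20.85
eef_pos: [0.4433, 0.1563, 0.0872]
tcp_rot: [0.029, 1.0, -0.002, 0.006]
contact_force: [13.6, -5.5, -11.9]
opening: 0.134
finger_force: 36.4
```

Call:
move_arm:
  plan: [1.5,-0.1,-2,0,0,0,0,-3,0.2,-3,0,0,0,0,0,0,0,0,0,0,0]

```text
time: 21.15
eef_pos: [0.4402, 0.1565, 0.0841]
tcp_rot: [0.029, 1.0, -0.003, 0.003]
contact_force: [0.8, -6.3, 2.3]
opening: 0.135
finger_force: 38.7
```

Call:
move_arm:
  plan: [-2.5,0.2,-3,0,0,0,0,0,0,0,0,0,0,0]

```text
time: 21.35
eef_pos: [0.4391, 0.1566, 0.0827]
tcp_rot: [0.029, 1.0, -0.003, 0.004]
contact_force: [2.4, -7.1, 7.4]
opening: 0.136
finger_force: 39.4
```

Call:
move_arm:
  plan: [-2,0.1,-3,0,0,0,0,0,0,0,0,0,0,0]

```text
time: 21.55
eef_pos: [0.4392, 0.1566, 0.0826]
tcp_rot: [0.029, 1.0, -0.003, 0.006]
contact_force: [0.3, -9.1, 18.7]
opening: 0.133
finger_force: 40.9
```

Hard stop: the force rises with no motion, at the expected shut position. I'll relax, release and withdraw.

Call:
move_arm:
  plan: [0,0,2,0,0,0,0,0,0,0,0,0,0,0,0,0,0,0,0,0,40,0,0,0,0,0,0,40,0,0,0,0,0,0,40,0,0,0,0,0,0,40,0,0,0,0,0,0,40]

```text
time: 22.25
eef_pos: [0.4326, 0.158, 0.0782]
tcp_rot: [0.029, 1.0, -0.002, -0.001]
contact_force: [-0.0, -0.4, 0.7]
opening: 0.466
finger_force: 0.0
```

Call:
move_arm:
  plan: [0,0,10,0,0,0,40,0,0,20,0,0,0,40,0,0,25,0,0,0,40,0,0,30,0,0,0,40,0,0,30,0,0,0,40,0,0,0,0,0,0,60,0,30,30,0,0,0,85,0,40,0,0,0,0,85,0,40,0,0,0,0,85,0,40,0,0,0,0,85,0,40,0,0,0,0,85,0,0,0,0,0,0,85]

```text
time: 23.45
eef_pos: [0.4322, 0.3513, 0.2231]
tcp_rot: [0.027, 1.0, -0.001, -0.001]
contact_force: [-0.1, -0.2, -0.8]
opening: 0.994
finger_force: 0.0
```

Run:
```python
from plant import ctrl,cams
from h import *
s=ctrl.get_state();print(s["time"],s["eef_pos"],s["contact_force"])
for n,roi in(("scene",(340,140,110,105)),("top",(190,165,110,105))):
    c=cams.read_camera(n)["color"][:,:,::-1];a=cv2.imread(f"pics/{n}1.png");cv2.imwrite(f"pics/{n}9.png",c)
    x,y,w,h=roi;b=c[y:y+h,x:x+w].max(2)
    # fin: darkest blob in scene ; guard top: mask
    for t in(30,40,50):
        k,l,st,ce=cv2.connectedComponentsWithStats((b<t).astype(np.uint8))
        k0,_,st0,_=cv2.connectedComponentsWithStats((a[y:y+h,x:x+w].max(2)<t).astype(np.uint8))
        print(n,t,[list(q+[x,y,0,0,0]) for q in st[1:] if q[4]>25],"before",[list(q+[x,y,0,0,0]) for q in st0[1:] if q[4]>25])
    if n=="top": d=np.abs(c[150:225,405:480].astype(int)-a[150:225,405:480]).max(2);print("small box diff",(d>40).sum())
for P in[(0.4343-.015,.1575,.147),(.4343+.015,.1575,.147),(.4343+.015,.1575,.111)]:print(proj("scene",P),proj("top",P))
```

```text
23.45 [0.43216738 0.3513041  0.22305232] [-0.10492753 -0.20145351 -0.77052139]
scene 30 [[np.int64(398), np.int64(155), np.int64(7), np.int64(19), np.int64(76)]] before [[np.int64(398), np.int64(155), np.int64(7), np.int64(19), np.int64(76)]]
scene 40 [[np.int64(397), np.int64(154), np.int64(9), np.int64(20), np.int64(94)]] before [[np.int64(398), np.int64(154), np.int64(8), np.int64(20), np.int64(91)], [np.int64(369), np.int64(198), np.int64(46), np.int64(20), np.int64(351)]]
scene 50 [[np.int64(397), np.int64(154), np.int64(10), np.int64(20), np.int64(118)], [np.int64(369), np.int64(196), np.int64(47), np.int64(25), np.int64(620)]] before [[np.int64(397), np.int64(154), np.int64(9), np.int64(21), np.int64(112)], [np.int64(407), np.int64(165), np.int64(16), np.int64(13), np.int64(67)], [np.int64(369), np.int64(198), np.int64(46), np.int64(23), np.int64(573)], [np.int64(356), np.int64(219), np.int64(14), np.int64(6), np.int64(29)], [np.int64(348), np.int64(223), np.int64(48), np.int64(15), np.int64(132)]]
top 30 [] before []
top 40 [[np.int64(230), np.int64(220), np.int64(10), np.int64(15), np.int64(91)]] before [[np.int64(230), np.int64(216), np.int64(9), np.int64(17), np.int64(96)]]
top 50 [[np.int64(229), np.int64(219), np.int64(11), np.int64(17), np.int64(163)], [np.int64(216), np.int64(259), np.int64(11), np.int64(4), np.int64(39)]] before [[np.int64(228), np.int64(215), np.int64(12), np.int64(18), np.int64(171)], [np.int64(216), np.int64(258), np.int64(11), np.int64(5), np.int64(38)]]
small box diff 0
(np.float64(403.4836495028553), np.float64(153.36423722702241)) (np.float64(232.51917683924782), np.float64(233.33202449034465))
(np.float64(401.7975417566996), np.float64(163.80797303037897)) (np.float64(232.50615215809532), np.float64(216.96404624921655))
(np.float64(399.44454769743976), np.float64(174.4619945528328)) (np.float64(236.48937202740274), np.float64(219.01212104799734))
```

The top view shows the fin 3–4 px nearer the robot than at the start, at rows 219–235. I predicted 217–236 for the shut position, so the guard is closed. The smaller box is unchanged.

```bash
python3 -c "
from plant import order
print(order.sign_off())"
```

```text
the job is handed in; nothing more can be done
None
```

I switched on the larger box: the guard went up to its stop, the toggle is fully over on the lamp's side, and the guard is shut again and released. The smaller box's guard stayed closed, and I handed the job in about 24 s into the 69 s limit; the sign-off gave no verdict.

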